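Hold a mortar prism in the guard window of the gauging chamber

TASK

Lever the shut cover of the gauging chamber up with the blade of the trowel, swing it fully open so that it stays open, and lay the trowel back down on the bench. Then take the mortar prism that stands on end, lower it upright through the guard window and finish while holding it there: its lower end about half-way down inside the chamber, clear of the chamber's floor, still in the gripper. Leave the tin, the mortar cube and the white-capped jar where they stand.

Things in the scene. Friction and masses are not known exactly. Their poses are not given: they have to be found in the camera images.
- window (a point): Centre of the square guard window in the chamber's top, at rim height (122 mm above the bench). The window is 44 x 44 mm, edges chamfered 2 mm: 2 mm clearance on every side of the prism. The chamber's inner floor lies 110 mm below the rim. Axes: x points away from the robot to the cover's hinge, y along the hinge, z up; the window's sides are parallel to x and y.
- chamber: Gauging chamber: fixed grey sheet-steel box, 112 x 112 mm in plan, flat top 110 mm above the bench. On the middle of the top stands an aluminium collar, 64 x 64 mm and 12 mm high, with the window through it; the cover lies on the collar. Origin at bench height under the window's centre, axes as the window's.
- cover (a joint): Opening angle of the cover, rad: 0 shut, 1.57 upright, 1.95 at its stop. Plain aluminium plate, 98 x 72 x 4 mm, no handle. Its front edge overhangs the collar by 18 mm: a gap 12 mm high and 18 mm deep between plate and chamber top, open towards the robot, for a blade, not a finger. The stiff hinge keeps it at any angle; about 1 N at the front edge lifts it.
- cover_edge (a point): Middle of the lower front edge of the cover; moves with it. Shut, it lies 50 mm in front of the window's centre (towards the robot), at rim height, 100 mm from the hinge axis.
- cover_hinge (a point): Middle of the cover's hinge axis: 50 mm behind the window's centre, 2 mm above the rim; fixed to the chamber, axes as the window's.
- trowel_grip (a point): Point on the axis of the trowel's round wooden handle (29 mm diameter, axis 15 mm above the trowel's underside), near the neck. The handle reaches from 30 mm before this point to 88 mm behind it. The trowel, 255 mm long, 0.21 kg, lies flat on the bench. Axes: -y points along the trowel to the blade's tip, 168 mm away; z up.
- trowel_tip (a point): Tip of the trowel's blade. The blade is a flat pointed steel plate, 2 mm thick, on the level of the trowel's underside, 108 mm long and 71 mm wide at its widest, narrowing to this point.
- prism_mid (a point): Centre of the grey mortar prism that stands on end on the bench: 40 x 40 mm across and 160 mm tall, about 0.57 kg. Its y axis runs along its length (vertical); its x and z axes are square to its side faces. Its lower end is 80 mm below this point. (Another such prism lies flat on the far left and is not used.) A cabinet, 0.3 m high, stands behind it to the left.
- tin: Round light tin, 59 mm diameter, 38 mm high, between the robot and the chamber; origin at the centre of its underside. To be left alone.
- cube: Grey mortar cube, 50 mm, left of the standing prism; origin at the centre of its underside. To be left alone.
- jar: Sample jar with a white cap, 68 mm diameter, 104 mm high, right of the chamber; origin at the centre of its underside. To be left alone.
There are look-alikes about, which are no part of the job. Leave any orange or purple look-alike of the part that bears prism_mid alone.

How it is judged:
By the outcome, as a careful person would: the job done as asked, in the order asked, and still so for the second after the job is handed in, while the arm keeps its last pose, push and grip.
It also fails if it takes over 62 s, if anything falls off the work surface, if the arm or the gripper's body presses on something with over 40 N, if the wrist force passes 120 N, or if a joint passes its speed limit or range.

ROBOT

A 6-joint arm with a two-finger parallel gripper is mounted at the origin on a cart in front of the work surface, level with it; the furniture and walls round the work are solid. World frame = base frame: x ahead of the robot, y to its left, z up, the work surface at z = 0. Lengths are in m, angles in degrees, forces in N, time in s.
With the tool pointing down it reaches from about 0.35 to 0.875 m from the base axis. Payload 4.2 kg.
Tool frame: the origin (TCP) lies midway between the tips of the shut fingers; the grasp point (between the pads) lies 19 mm behind it; z points along the fingers, y is the direction in which the jaws open and shut (so a half turn about z gives the same grasp; the last joint's range is limited). The gripper opens to 87 mm and grips with 3 to 60 N. Pads are 19 mm wide; open, the fingers measure 117 mm over their backs; the gripper's body (75 mm by 190 mm) begins 51 mm behind the grasp point.
Start: joints at [-54.683, 22.042, 0.453, 0, -68.411, -14.817], TCP at [0.219, -0.585, 0.223] pointing down, gripper open.
Joint ranges: [-179.83, 179.83], [-69.29, 118.12], [-61.27, 80.66], [-181.25, 117.63], [-171.15, -9.14], [-177.46, 177.46]. Speed limits (degrees/s): [159.86, 159.86, 180, 180, 180, 180].

INTERFACE

Orientations are given as a 3x3 rotation matrix whose columns are the frame's x, y, z axes.
In Python, from station import r gives the robot as it stands.
- The arm moves only by the tool carry_out, never from a script. Its argument "steps" is a list of rows, each a list of 2 entries, a list of its own where there are three numbers: the shift along the tool's x, y, z in cm, then the turn about the tool's z in degrees. In form: [[[x, y, z], twist], ...]. A call has 1 to 20 rows; each row is the pose to reach, as a shift and turn from the pose measured when the call began, along the tool's axes at that moment; what a row does not reach only later rows make up. A row lasts 1/10 s, in which the tool goes at most 50 mm and 8.59 degrees, less where a joint would pass 70% of its speed; a pose out of reach is approached as far as the arm can. A call with a gripper value outside its range is refused whole. "gripper" is the gripper's target within -1 to 1 (fully open at 1, half-way at 0, shut at -1), set as the call begins (left out, the last holds). The fingers move at their own pace and stop on an object; the grip force is fixed at half the most. Time passes only in rows, so rows that repeat a pose let the fingers close. It gives the time, the measured TCP pose, the force and the opening at its end, in the units of the state.
- r.sense(): the state, without advancing time (a new reading comes with each control period).
- r.capture(name): name is "scene" or "top"; returns the picture (400x640x3 uint8, red, green, blue); there is no depth.
- r.calibration(name): a dict with "camera_matrix" (3x3 intrinsics, pixels), "world_from_camera" (4x4, takes a point from camera to world coordinates). Camera axes: x right, y up, looking along -z (the intrinsics and any distortion apply to the point x, -y, -z); pixel columns grow to the right and rows downward; lengths in m; the calibration is good to about 2 mm. A picture is of the moment at which its call begins. calibration takes no time and is no camera call.
- r.finish_job(): hands the job in, once; it reports no verdict.
Trained networks look in the newest picture that a camera, given by its name, has taken for a name from the list of things; names that differ only in an ending like _2 or _b are one class to them, and where a whole thing is asked for, a point or a joint stands for the part that bears it (a point fixed in the world has none). Each returns a list of dicts, best first, with "confidence" (0 to 1); they miss things now and then, are a little off and sometimes report something else, mostly with a low value. They report only what shows in the picture. A call takes as long as a camera call. They do not tell look-alikes from the thing itself.
- r.cut_out(camera, target): "pixels" (400x640 bool, what is visible of it).
- r.place_of(camera, target): "centre" ([x, y, z] in m, in world coordinates, good to about 4 mm: a listed point, or the origin of a listed thing).
The state is a dict: "time_s": time; "joints": joint angles; "joint_velocities": joint speeds; "effort": joint torques, N m; "tcp_pos": TCP position; "ee_rot": TCP orientation; "wrist_force": force on the tool from outside, world axes, zero at the start; "moment": the same for the moment, N m; "gripper_width": opening from 0.0 (shut) to 1.0 (fully open).
Only numpy, scipy, OpenCV 4.12 (cv2) and the standard library are available. Lean on these libraries where they do the work, as an engineer would, in place of code of your own. Each camera call takes 0.05 s, during which the arm holds its last target. There are 200 camera calls.

## Working session

There is one attempt and no reset: what is moved stays moved. The work goes in short steps, Python scripts to look and compute and a tool call to move; the robot and the scene stay as the last step left them, time stands still between calls to the robot, and variables do not carry over. Pictures are saved under pics/ and viewed, about 8 in all and at most 12, crops included, and the job is handed in when it is done.

Besides the shell and the picture viewer there is one more tool, called after "Call:" as name(argument=value, ...) on one line, values as JSON. carry_out: Moves the arm, as the interface text tells. Its arguments: {"type":"object","properties":{"steps":{"type":"array","items":{"type":"array"}},"gripper":{"type":"number"}},"required":["steps"]}

```bash
mkdir -p pics; ls
cat > h.py <<'E'
import numpy as np, cv2
from station import r
def cal(c):
    d=r.calibration(c); return np.array(d["camera_matrix"]),np.array(d["world_from_camera"]),d
def proj(c,P):
    K,T,_=cal(c); p=np.linalg.inv(T)@np.append(P,1); q=K@np.array([p[0],-p[1],-p[2]]); return q[:2]/q[2]
def ray(c,uv,z):
    K,T,_=cal(c); d=np.linalg.solve(K,[uv[0],uv[1],1]); d=T[:3,:3]@np.array([d[0],-d[1],-d[2]]); o=T[:3,3]
    return o+d*(z-o[2])/d[2]
def save(c,n,crop=None,s=1):
    im=r.capture(c)[:,:,::-1]
    if crop: im=im[crop[1]:crop[3],crop[0]:crop[2]]
    cv2.imwrite("pics/"+n,cv2.resize(im,None,fx=s,fy=s,interpolation=cv2.INTER_CUBIC))
E
python3 - <<'E'
from h import *
np.set_printoptions(precision=4,suppress=True)
for c in("scene","top"):
    save(c,c+"1.png"); K,T,d=cal(c); print(c,d.keys(),K.tolist(),T)
    for t in["window","chamber","cover_edge","cover_hinge","trowel_grip","trowel_tip","prism_mid","tin","cube","jar"]:
        print(t,[(np.round(x["centre"],4).tolist(),round(x["confidence"],2)) for x in r.place_of(c,t)[:3]])
s=r.sense(); print({k:s[k] for k in("time_s","tcp_pos","ee_rot","wrist_force","gripper_width")})
E
```

```text
pics
scene dict_keys(['camera_matrix', 'world_from_camera']) [[399.1678573333614, 0.0, 320.8450636385118], [0.0, 399.1678573333614, 199.2686430308783], [0.0, 0.0, 1.0]] [[-0.4469  0.6477 -0.617   0.0073]
 [-0.8945 -0.3304  0.3011  0.3515]
 [-0.0088  0.6865  0.7271  0.8281]
 [ 0.      0.      0.      1.    ]]
window [([0.6923, -0.2416, 0.0017], 0.73), ([0.6655, 0.0192, 0.1275], 0.58)]
chamber [([0.6649, 0.0197, -0.0006], 0.67)]
cover_edge [([0.6184, 0.0286, 0.12], 0.71), ([0.6663, 0.0175, 0.1256], 0.46)]
cover_hinge []
trowel_grip [([0.421, -0.1547, 0.0104], 0.73)]
trowel_tip [([0.5727, -0.2367, 0.0053], 0.73)]
prism_mid [([0.5478, 0.4359, 0.078], 0.91), ([0.4727, 0.1794, 0.0794], 0.73), ([0.6801, -0.1254, 0.0834], 0.65)]
tin [([0.4937, -0.0192, -0.0008], 0.86)]
cube [([0.4464, 0.3265, 0.0034], 0.75)]
jar [([0.6907, -0.2424, -0.0003], 0.87)]
top dict_keys(['camera_matrix', 'world_from_camera']) [[431.11239001072335, 0.0, 314.4901662439374], [0.0, 431.11239001072335, 201.87450950869314], [0.0, 0.0, 1.0]] [[ 0.018   0.991  -0.1327  0.4549]
 [-0.9998  0.0187  0.0034  0.059 ]
 [ 0.0058  0.1326  0.9912  1.1445]
 [ 0.      0.      0.      1.    ]]
window [([0.6714, 0.0174, 0.1251], 0.77)]
chamber [([0.6705, 0.0202, -0.0032], 0.93)]
cover_edge [([0.623, 0.0259, 0.1238], 0.73)]
cover_hinge [([0.7155, 0.0087, 0.129], 0.78)]
trowel_grip [([0.427, -0.1566, 0.0145], 0.8)]
trowel_tip [([0.5732, -0.2311, 0.0029], 0.62)]
prism_mid [([0.4676, 0.1783, 0.0786], 0.69), ([0.6794, -0.1274, 0.082], 0.68), ([0.5431, 0.4311, 0.0813], 0.67)]
tin [([0.4983, -0.0129, -0.0002], 0.67)]
cube [([0.4491, 0.3262, 0.0017], 0.63)]
jar [([0.6955, -0.2445, -0.0034], 0.92)]
{'time_s': 1.1, 'tcp_pos': array([ 0.2189, -0.5854,  0.2225]), 'ee_rot': array([[-0.9367, -0.3502, -0.    ],
       [-0.3502,  0.9367,  0.    ],
       [-0.    ,  0.    , -1.    ]]), 'wrist_force': array([-0.0288,  0.3553,  0.3363]), 'gripper_width': 0.9994103763565086}
```

View pics/scene1.png

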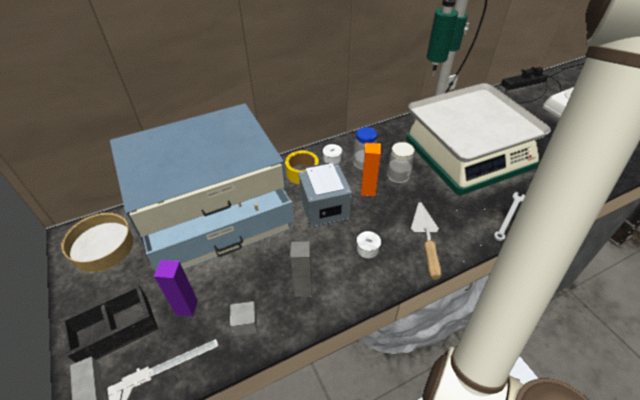

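View pics/top1.png

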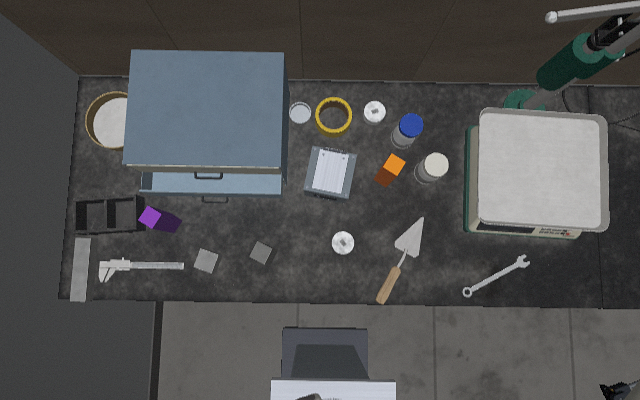

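The scene view shows the grey standing prism at about (300,268), the chamber at (325,195), the tin at (368,243) and the trowel from (432,262) to (420,205). Top view: prism top (260,252), chamber (330,172), trowel handle (388,285), tip (421,219). Next I refine the yaws.

Run:
```python
from h import *
np.set_printoptions(precision=4,suppress=True)
im=cv2.imread("pics/top1.png"); cv2.imwrite("pics/topcrop.png",cv2.resize(im[135:310,235:435],None,fx=4,fy=3.4,interpolation=cv2.INTER_CUBIC) if 0 else cv2.resize(im[135:310,235:435],None,fx=3.4,fy=3.4,interpolation=cv2.INTER_CUBIC))
r.capture("top")
for t,z in(("cover_edge",.126),("chamber",.11),("trowel_grip",.015),("prism_mid",.16),("tin",.038),("cube",.05)):
    for m in r.cut_out("top",t)[:3]:
        ys,xs=np.nonzero(m["pixels"])
        if len(xs)<8: continue
        P=np.array([ray("top",(x,y),z)[:2] for x,y in zip(xs,ys)],np.float32)
        print(t,round(m["confidence"],2),len(xs),"px",xs.mean(),ys.mean(),cv2.minAreaRect(P*1000))
        if t=="trowel_grip":
            c=P.mean(0);u,s,v=np.linalg.svd(P-c,full_matrices=False);print(c,v[0],np.degrees(np.arctan2(v[0][1],v[0][0])))
```

```text
cover_edge 0.62 1205 px 330.1767634854772 170.16597510373444 ((671.6115112304688, 18.911026000976562), (71.99163818359375, 104.05160522460938), 79.63081359863281)
chamber 0.61 2345 px 329.1765458422175 173.78464818763325 ((663.5792236328125, 21.092403411865234), (113.83645629882812, 129.71307373046875), 78.70587158203125)
trowel_grip 0.73 1178 px 401.4499151103565 257.16808149405773 ((463.84124755859375, -166.6090087890625), (67.71204376220703, 247.43539428710938), 55.08988952636719)
[ 0.4657 -0.1739] [-0.8897  0.4565] 152.83694
prism_mid 0.92 516 px 389.27906976744185 169.21899224806202 ((665.602294921875, -116.99366760253906), (41.1420783996582, 75.419921875), 56.791473388671875)
prism_mid 0.86 403 px 262.7593052109181 252.83622828784118 ((467.31085205078125, 170.4432373046875), (50.99595642089844, 41.11183166503906), 64.87442016601562)
tin 0.61 412 px 342.2645631067961 241.79854368932038 ((500.9561767578125, -18.351030349731445), (56.167423248291016, 53.80107116699219), 0.7253834009170532)
cube 0.66 503 px 207.91650099403577 259.9920477137177 ((448.9847412109375, 320.6949768066406), (59.70060348510742, 54.94731140136719), 71.79457092285156)
cube 0.6 1034 px 401.36750483558995 257.1208897485493 ((461.64935302734375, -159.15945434570312), (60.791961669921875, 236.38523864746094), 55.6197624206543)
```

View pics/topcrop.png

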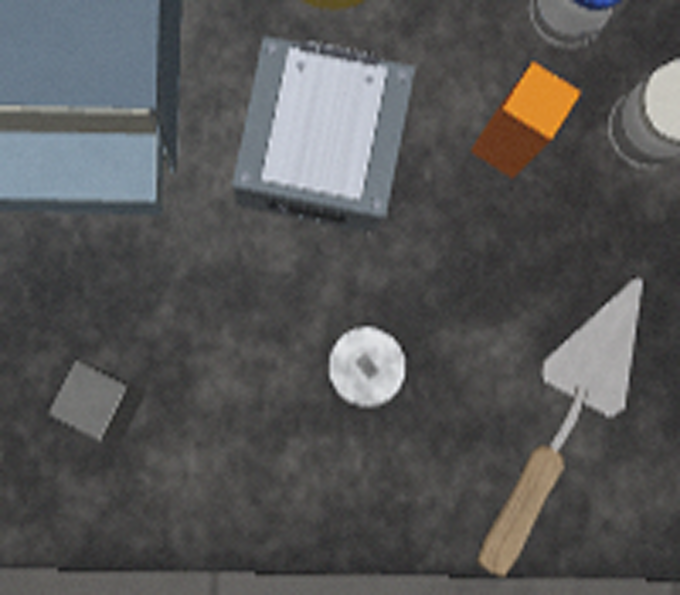

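The crop (offset 235,135; scale 3.4) shows the shut cover on the chamber, the prism top with corners (78,362), (127,390), (100,440), (50,408), the handle from (549,452) to (494,570), and the blade tip at (640,280).

Run:
```python
from h import *
np.set_printoptions(precision=4,suppress=True)
f=lambda p,z: ray("top",(235+(p[0]+.5)/3.4-.5,135+(p[1]+.5)/3.4-.5),z)
pr=np.array([f(p,.16) for p in((78,362),(127,390),(100,440),(50,408))]);print("prism",pr.mean(0))
for i in range(4):
    d=pr[(i+1)%4]-pr[i];print(np.linalg.norm(d),np.degrees(np.arctan2(d[1],d[0])))
a,b,t=f((549,452),.02),f((494,570),.015),f((640,280),.002)
print(a,b,t); 
for d in(a-b,t-b,t-a): print(np.linalg.norm(d),np.degrees(np.arctan2(d[1],d[0])))
ch=np.array([f(p,.11) for p in((264,38),(414,66),(387,216),(235,187))]);print("chamber",ch.mean(0))
for i in range(4):
    d=ch[(i+1)%4]-ch[i];print(np.linalg.norm(d),np.degrees(np.arctan2(d[1],d[0])))
cv=np.array([f(p,.126) for p in((286,45),(387,64),(360,200),(262,182))]);print("cover",cv.mean(0))
for i in range(4):
    d=cv[(i+1)%4]-cv[i];print(np.linalg.norm(d),np.degrees(np.arctan2(d[1],d[0])))
```

```text
prism [0.4692 0.1753 0.16  ]
0.03789490439816989 -118.39491483041154
0.037378060147879096 153.12321876464236
0.039687097369018105 58.91406761887418
0.03550973132096854 -29.618314485705593
[ 0.4383 -0.1587  0.02  ] [ 0.3494 -0.1175  0.015 ] [ 0.5727 -0.2345  0.002 ]
0.09809780062510054 -24.86777873375396
0.25239894661258705 -27.66366325318138
0.15533075022680942 -29.438625144951448
chamber [0.6684 0.0183 0.11  ]
0.11043636905583366 -99.7281697553839
0.11152534993726762 170.34693331159693
0.11044794208878987 80.15580606608276
0.11130167844158523 -9.658756748170628
cover [0.6679 0.0198 0.126 ]
0.07321398345834977 -99.80840377147305
0.10000288267883387 169.4868003356384
0.07008733843891367 80.54694420657252
0.10044792633187005 -8.725778909264985
```

```bash
cat >> h.py <<'E'
def to(x,y,z,yaw=None):
    """shift cm / twist to bring TCP to xyz with tool y at yaw deg (mod 180)"""
    s=r.sense();R=np.array(s["ee_rot"]);d=R.T@(np.array([x,y,z])-s["tcp_pos"])*100
    yw=np.degrees(np.arctan2(R[1,1],R[0,1])); tw=0 if yaw is None else -((yaw-yw+90)%180-90)
    print("t",round(s["time_s"],2),"pos",np.round(s["tcp_pos"],4),"yaw",round(yw,2),"F",np.round(s["wrist_force"],1),"w",round(s["gripper_width"],3),"->",np.round(d,2),round(tw,1))
E
python3 -c "
from h import *
to(.424,-.1562,.08,62.4)"
```

```text
t 1.45 pos [ 0.2189 -0.5854  0.2225] yaw 110.5 F [ 0.3 -0.7  0.8] w 1.001 -> [-34.24  33.02  14.25] 48.1
```

Call:
carry_out(gripper=0.2, steps=[[[-34.2, 33.0, 0], 48.1], [[-34.2, 33.0, 0], 48.1], [[-34.2, 33.0, 0], 48.1], [[-34.2, 33.0, 0], 48.1], [[-34.2, 33.0, 0], 48.1], [[-34.2, 33.0, 0], 48.1], [[-34.2, 33.0, 0], 48.1], [[-34.2, 33.0, 0], 48.1], [[-34.2, 33.0, 0], 48.1], [[-34.2, 33.0, 0], 48.1], [[-34.2, 33.0, 4], 48.1], [[-34.2, 33.0, 9], 48.1], [[-34.2, 33.0, 13], 48.1], [[-34.2, 33.0, 14], 48.1], [[-34.2, 33.0, 14], 48.1]])

```text
time_s: 2.95
tcp_pos: [0.4232, -0.1567, 0.0819]
ee_rot: [[-0.886, 0.463, -0.003], [0.463, 0.886, -0.0], [0.002, -0.002, -1.0]]
wrist_force: [0.4, -0.1, 0.1]
gripper_width: 0.6
```

```bash
python3 -c "
from h import *
to(.424,-.1562,.004,62.4)
save('top','top2.png',(330,180,480,320),4)
"
```

```text
t 2.95 pos [ 0.4232 -0.1567  0.0819] yaw 62.42 F [ 0.4 -0.1  0.1] w 0.6 -> [-0.07  0.09  7.79] 0.0
```

View pics/top2.png

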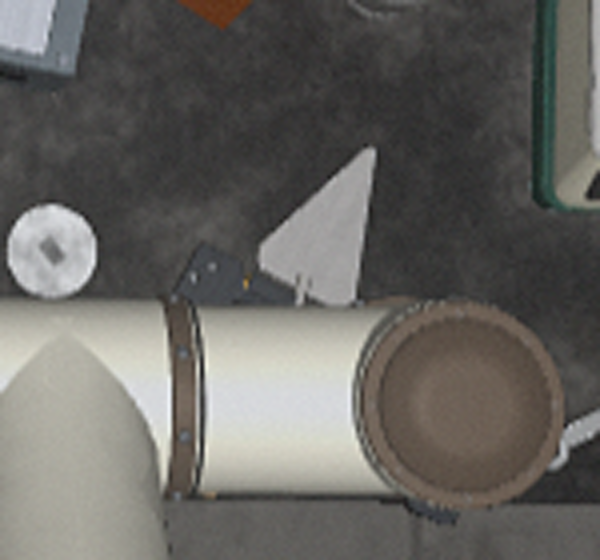

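The arm hides the grip in this view; the blade, with its tip at (375,150) in the crop, is undisturbed. Going down to grip.

Call:
carry_out(steps=[[[0, 0.1, 4], 0], [[0, 0.1, 6.5], 0], [[0, 0.1, 7.5], 0], [[0, 0.1, 7.8], 0], [[0, 0.1, 7.8], 0], [[0, 0.1, 7.8], 0]])

```text
time_s: 3.6
tcp_pos: [0.4265, -0.1561, 0.0068]
ee_rot: [[-0.887, 0.463, 0.004], [0.463, 0.887, -0.001], [-0.004, 0.001, -1.0]]
wrist_force: [-0.2, 0.7, 0.4]
gripper_width: 0.6
```

Call:
carry_out(gripper=-1, steps=[[[0, 0, 0], 0], [[0, 0, 0], 0], [[0, 0, 0], 0], [[0, 0, 0], 0], [[0, 0, 0], 0], [[0, 0, 0], 0], [[0, 0, 0], 0], [[0, 0, 0], 0]])

```text
time_s: 4.4
tcp_pos: [0.4267, -0.1561, 0.007]
ee_rot: [[-0.887, 0.463, 0.005], [0.463, 0.887, -0.001], [-0.004, 0.001, -1.0]]
wrist_force: [-1.3, 1.4, 4.0]
gripper_width: 0.324
```

Call:
carry_out(steps=[[[0, 0, -2], 0], [[0, 0, -5], 0], [[0, 0, -9], 0], [[0, 0, -13], 0], [[0, 0, -17], 0], [[0, 0, -17], 0], [[0, 0, -17], 0]])

```text
time_s: 5.1
tcp_pos: [0.4254, -0.1557, 0.1768]
ee_rot: [[-0.886, 0.463, 0.005], [0.463, 0.886, 0.0], [-0.004, 0.002, -1.0]]
wrist_force: [0.5, -0.9, -3.2]
gripper_width: 0.324
```

```bash
python3 -c "
from h import *
to(.424,-.1562,.004,62.4)
save('top','top3.png',(260,120,480,290),3.2)
for c in ('scene','top'):
    r.capture(c)
    print([(np.round(x['centre'],4),x['confidence']) for t in('trowel_tip','trowel_grip') for x in r.place_of(c,t)])
"
```

```text
t 5.1 pos [ 0.4254 -0.1557  0.1768] yaw 62.41 F [ 0.5 -0.9 -3.2] w 0.324 -> [ 0.17 -0.15 17.27] 0.0
[(array([ 0.4183, -0.1564,  0.1822]), 0.43), (array([ 0.419 , -0.154 ,  0.1795]), 0.89), (array([0.7158, 0.0113, 0.1237]), 0.7)]
[(array([ 0.5692, -0.2291,  0.1701]), 0.71), (array([0.7169, 0.0096, 0.1279]), 0.4)]
```

View pics/top3.png

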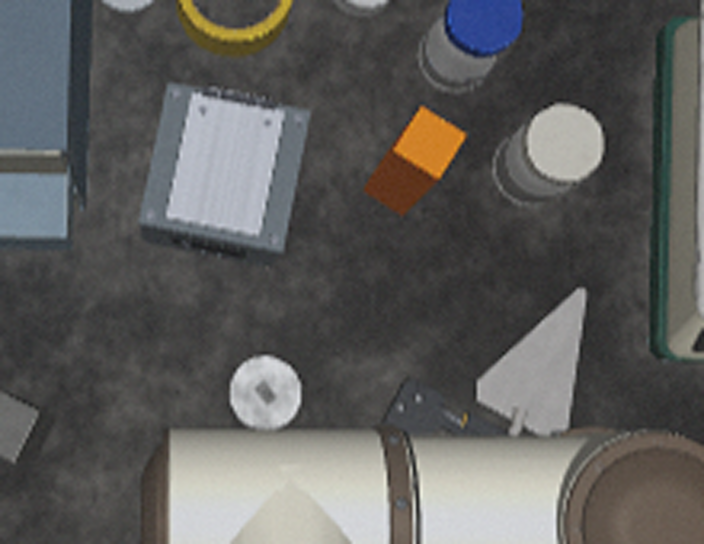

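The trowel is held: blade tip at (583,288) in the crop, still level as far as this view shows. Moving in front of the cover.

```bash
python3 -c "
from h import *
print(ray('top',(260+583/3.2,120+288/3.2),.17))
to(.4365,.0586,.122,80.1)
"
```

```text
[ 0.57220285 -0.23563824  0.17      ]
t 5.45 pos [ 0.4254 -0.1559  0.1759] yaw 62.44 F [ 0.1  0.1 -1.8] w 0.32 -> [ 8.95 19.53  5.38] -17.7
```

Call:
carry_out(steps=[[[2, 4, 0], -4], [[4, 8, 0], -8], [[5.5, 12, 0], -12], [[7.4, 16, 0], -16], [[8.9, 19.5, 0], -17.7], [[8.9, 19.5, 0], -17.7], [[8.9, 19.5, 2], -17.7], [[8.9, 19.5, 4], -17.7], [[8.9, 19.5, 5.3], -17.7], [[8.9, 19.5, 5.3], -17.7], [[8.9, 19.5, 5.3], -17.7]])

```text
time_s: 6.55
tcp_pos: [0.437, 0.0578, 0.1228]
ee_rot: [[-0.985, 0.171, 0.002], [0.171, 0.985, -0.001], [-0.002, -0.001, -1.0]]
wrist_force: [-0.0, 0.0, -2.1]
gripper_width: 0.322
```

```bash
python3 -c "
from h import *
to(.4365,.0586,.122,80.1)
a=r.capture('scene')[150:270,230:450,::-1]; b=r.capture('top')[130:270,250:410,::-1]
a=cv2.resize(a,None,fx=3.2,fy=3.2,interpolation=2);b=cv2.resize(b,None,fx=3.2,fy=3.2,interpolation=2)
cv2.imwrite('pics/sc4.png',a)
cv2.imwrite('pics/top4.png',b)
for c in ('scene','top'):
    print([(np.round(x['centre'],4),x['confidence']) for t in('trowel_tip','cover_edge') for x in r.place_of(c,t)])
"
```

```text
t 6.55 pos [0.437  0.0578 0.1228] yaw 80.13 F [-0.   0.  -2.1] w 0.322 -> [0.06 0.07 0.08] 0.0
[]
[(array([0.6011, 0.031 , 0.1222]), 0.79), (array([0.6232, 0.0281, 0.1209]), 0.94), (array([0.7166, 0.0089, 0.1269]), 0.31)]
```

View pics/sc4.png

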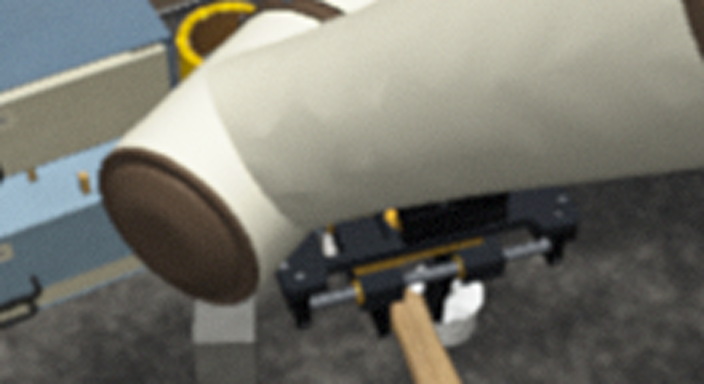

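The forearm hides the blade in the scene camera; only the handle shows, at (425,340), properly between the jaws. The top network puts the tip at (0.601, 0.031), as expected from the kinematics. Inserting slowly, watching the force.

Call:
carry_out(steps=[[[-1, 0, 0], 0], [[-1.6, 0, 0], 0], [[-2.0, 0, 0], 0], [[-2.3, 0, 0], 0], [[-2.6, 0, 0], 0], [[-2.9, 0, 0], 0], [[-3.2, 0, 0], 0], [[-3.3, 0, 0], 0], [[-3.3, 0, 0], 0]])

```text
time_s: 7.75
tcp_pos: [0.4697, 0.0525, 0.1234]
ee_rot: [[-0.985, 0.171, 0.003], [0.171, 0.985, -0.0], [-0.003, 0.0, -1.0]]
wrist_force: [0.3, 0.5, -2.3]
gripper_width: 0.321
```

```bash
python3 -c "
from h import *
to(.437,.0578,.122,80.1); print(r.sense()['moment'])
save('top','top5.png',(260,120,420,250),4)
"
```

```text
t 7.75 pos [0.4697 0.0525 0.1234] yaw 80.13 F [ 0.3  0.5 -2.3] w 0.321 -> [ 3.32 -0.04  0.13] 0.0
[-0.02363515 -0.04951108 -0.04352558]
```

View pics/top5.png

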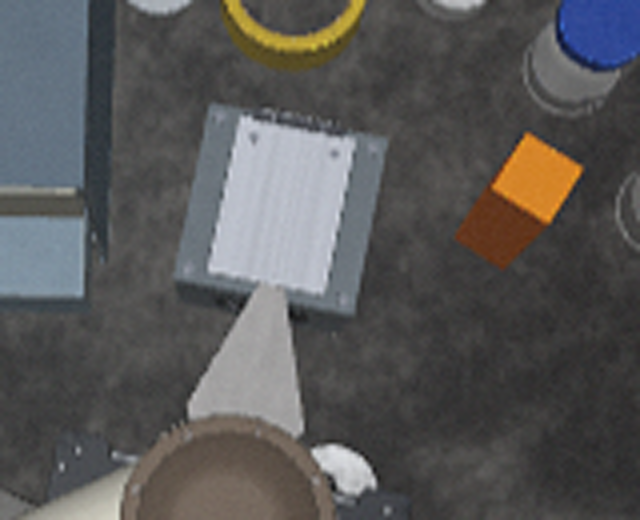

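The blade passes under the cover's front edge at (267,287) in the crop, free of contact force. Lifting along the hinge's arc.

Call:
carry_out(steps=[[[0, 0, -0.6], 0], [[-0.05, 0, -1.2], 0], [[-0.1, 0, -1.9], 0], [[-0.25, 0, -2.6], 0], [[-0.45, 0, -3.3], 0], [[-0.7, 0, -4.0], 0], [[-1.05, 0, -4.7], 0], [[-1.7, 0, -5.6], 0], [[-2.4, 0, -6.5], 0], [[-2.4, 0, -6.5], 0]])

```text
time_s: 8.8
tcp_pos: [0.4954, 0.0487, 0.1902]
ee_rot: [[-0.985, 0.172, 0.007], [0.172, 0.985, 0.001], [-0.007, 0.002, -1.0]]
wrist_force: [-0.1, 0.5, -2.1]
gripper_width: 0.325
```

```bash
python3 -c "
from h import *
to(.437,.0578,.122,80.1); print(r.sense()['moment'])
save('top','top6.png',(260,120,420,250),4)
"
```

```text
t 8.8 pos [0.4954 0.0487 0.1902] yaw 80.12 F [-0.1  0.5 -2.1] w 0.325 -> [ 5.96 -0.12  6.78] 0.0
[-0.03255105 -0.05959386  0.04367976]
```

View pics/top6.png

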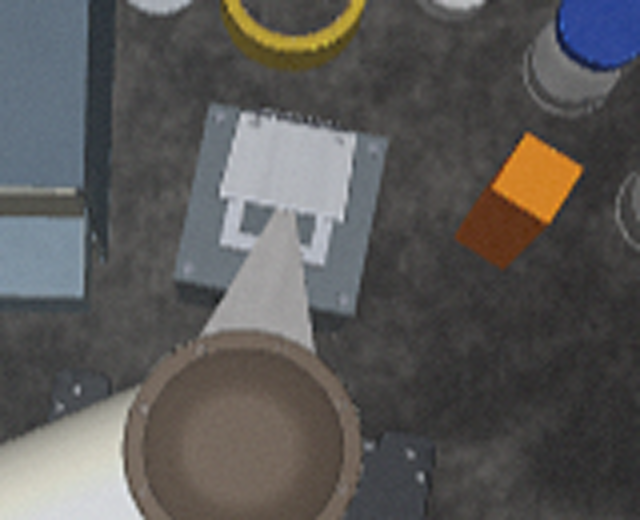

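The cover is up at roughly 45° with the blade under it and the window uncovered at (275,230). Continuing past upright to the stop.

Call:
carry_out(steps=[[[-0.8, 0, -0.7], 0], [[-1.6, 0, -1.3], 0], [[-2.6, 0, -1.8], 0], [[-3.6, 0, -2.2], 0], [[-4.8, 0, -2.4], 0], [[-5.9, 0, -2.5], 0], [[-6.7, 0, -2.5], 0], [[-7.4, 0, -2.4], 0], [[-8.2, 0, -2.2], 0], [[-8.8, 0, -2.0], 0], [[-9.2, 0, -2.0], 0], [[-9.4, 0, -2.0], 0], [[-9.4, 0, -2.0], 0]])

```text
time_s: 10.15
tcp_pos: [0.5842, 0.0324, 0.2086]
ee_rot: [[-0.985, 0.172, -0.002], [0.172, 0.985, 0.0], [0.002, 0.0, -1.0]]
wrist_force: [-6.6, 1.3, -1.1]
gripper_width: 0.323
```

```bash
python3 -c "
from h import *
to(.437,.0578,.122,80.1); print(r.sense()['moment'])
r.capture('top')
print([(np.round(x['centre'],4),x['confidence']) for t in('cover_hinge','cover_edge','trowel_tip') for x in r.place_of('top',t)])
"
```

```text
t 10.15 pos [0.5842 0.0324 0.2086] yaw 80.1 F [-6.6  1.3 -1.1] w 0.323 -> [14.93 -0.03  8.68] -0.0
[0.40084472 1.76694293 0.05300959]
[(array([7.543e-01, 7.000e-04, 2.164e-01]), 0.92), (array([0.7475, 0.0044, 0.2061]), 0.59)]
```

The push force rose to 6.6 N, and the edge at (0.754, 0.001, 0.216) gives about 111°, so the cover is at its stop. Backing out and laying the trowel back.

Call:
carry_out(steps=[[[2, 0, 0], 0], [[6, 0, 0], 0], [[10, 0, 0], 0], [[14, 0, 0], 0], [[14.9, 0, 0], 0], [[14.9, 0, 0], 0]])

```text
time_s: 10.95
tcp_pos: [0.437, 0.0583, 0.21]
ee_rot: [[-0.985, 0.17, 0.002], [0.17, 0.985, 0.001], [-0.002, 0.002, -1.0]]
wrist_force: [0.6, -0.1, -2.1]
gripper_width: 0.323
```

```bash
python3 -c "
from h import *
to(.4267,-.1561,.009,62.4)"
```

```text
t 10.95 pos [0.437  0.0583 0.21  ] yaw 80.22 F [ 0.6 -0.1 -2.1] w 0.323 -> [ -2.6  -21.34  20.07] 17.8
```

Call:
carry_out(steps=[[[-0.6, -4.5, 0], 4], [[-1.2, -9, 0], 8], [[-1.8, -13.5, 0], 12], [[-2.4, -18, 0], 16], [[-2.6, -21.3, 0], 17.8], [[-2.6, -21.3, 2], 17.8], [[-2.6, -21.3, 6], 17.8], [[-2.6, -21.3, 10], 17.8], [[-2.6, -21.3, 14], 17.8], [[-2.6, -21.3, 17.5], 17.8], [[-2.6, -21.3, 18.5], 17.8], [[-2.6, -21.3, 18.5], 17.8], [[-2.6, -21.3, 18.5], 17.8]])

```text
time_s: 12.25
tcp_pos: [0.4289, -0.156, 0.0258]
ee_rot: [[-0.887, 0.462, 0.005], [0.462, 0.887, 0.001], [-0.004, 0.003, -1.0]]
wrist_force: [0.4, -0.7, -2.0]
gripper_width: 0.324
```

```bash
python3 -c "
from h import *
to(.4267,-.1561,.007,62.4)
r.capture('top')
print([(np.round(x['centre'],4),x['confidence']) for t in('trowel_tip',) for x in r.place_of('top',t)])"
```

```text
t 12.25 pos [ 0.4289 -0.156   0.0258] yaw 62.45 F [ 0.4 -0.7 -2. ] w 0.324 -> [ 0.2  -0.12  1.88] 0.1
[(array([ 0.5707, -0.233 ,  0.0233]), 0.63)]
```

Call:
carry_out(steps=[[[0, 0, 0.5], 0], [[0, 0, 1.0], 0], [[0, 0, 1.3], 0], [[0, 0, 1.6], 0], [[0, 0, 1.8], 0], [[0, 0, 1.8], 0], [[0, 0, 1.8], 0]])

```text
time_s: 13.05
tcp_pos: [0.4289, -0.1558, 0.0083]
ee_rot: [[-0.887, 0.463, 0.006], [0.463, 0.887, 0.001], [-0.005, 0.004, -1.0]]
wrist_force: [0.3, 0.8, -2.5]
gripper_width: 0.319
```

```bash
python3 -c "
from h import *
to(.4267,-.1561,.007,62.4);print(r.sense()['moment'])"
```

```text
t 13.05 pos [ 0.4289 -0.1558  0.0083] yaw 62.45 F [ 0.3  0.8 -2.5] w 0.319 -> [ 0.18 -0.13  0.13] 0.0
[-0.04603813 -0.05172836  0.05540554]
```

Call:
carry_out(steps=[[[0, 0, 0.2], 0], [[0, 0, 0.3], 0], [[0, 0, 0.3], 0]])

```text
time_s: 13.35
tcp_pos: [0.4293, -0.1559, 0.007]
ee_rot: [[-0.887, 0.462, 0.007], [0.462, 0.887, 0.001], [-0.006, 0.004, -1.0]]
wrist_force: [-4.0, 2.7, 13.3]
gripper_width: 0.324
```

Call:
carry_out(gripper=0.2, steps=[[[0, 0, 0], 0], [[0, 0, 0], 0], [[0, 0, 0], 0], [[0, 0, 0], 0], [[0, 0, -1], 0], [[0, 0, -4], 0], [[0, 0, -9], 0], [[0, 0, -14], 0], [[0, 0, -19], 0], [[0, 0, -24], 0], [[0, 0, -24], 0]])

```text
time_s: 14.45
tcp_pos: [0.4314, -0.1569, 0.2552]
ee_rot: [[-0.887, 0.46, 0.024], [0.461, 0.888, -0.002], [-0.022, 0.009, -1.0]]
wrist_force: [0.7, 0.0, -0.2]
gripper_width: 0.603
```

```bash
python3 -c "
from h import *
to(.469,.1765,.24,60)
print([np.round(proj('top',p)) for p in ([.669,.018,.122],)])
r.capture('scene');print([(np.round(x['centre'],4),x['confidence']) for t in('prism_mid','trowel_grip') for x in r.place_of('scene',t)])
"
```

```text
t 14.45 pos [ 0.4314 -0.1569  0.2552] yaw 62.58 F [ 0.7  0.  -0.2] w 0.603 -> [12.05 31.31  1.55] 2.6
[array([331., 171.])]
[(array([ 0.6799, -0.1267,  0.0848]), 0.87), (array([0.4709, 0.1782, 0.0799]), 0.64), (array([0.5463, 0.4361, 0.0778]), 0.63), (array([ 0.4261, -0.1544,  0.0115]), 0.46), (array([ 0.4262, -0.1548,  0.0123]), 0.91), (array([ 6.645e-01,  2.270e-02, -1.000e-04]), 0.33)]
```

Call:
carry_out(gripper=0.8, steps=[[[2, 4.5, 0], 0], [[4, 9, 0], 0.5], [[5, 13, 0], 1], [[7, 17.5, 0], 1.5], [[8.5, 22, 0], 1.5], [[10, 26, 0], 1.5], [[11.5, 30, 0], 1.5], [[12, 31.4, 0], 1.5], [[12, 31.4, 0], 1.5], [[12, 31.4, 0], 1.5]])

```text
time_s: 15.6
tcp_pos: [0.4647, 0.1772, 0.2462]
ee_rot: [[-0.875, 0.485, 0.004], [0.485, 0.875, -0.001], [-0.004, 0.001, -1.0]]
wrist_force: [-0.1, -0.4, -0.2]
gripper_width: 0.899
```

```bash
python3 -c "
from h import *
to(.470,.178,.115,61)
save('top','top7.png',(200,120,460,320),3)
"
```

```text
t 15.6 pos [0.4647 0.1772 0.2462] yaw 60.99 F [-0.1 -0.4 -0.2] w 0.899 -> [-0.38  0.31 13.12] -0.0
```

View pics/top7.png

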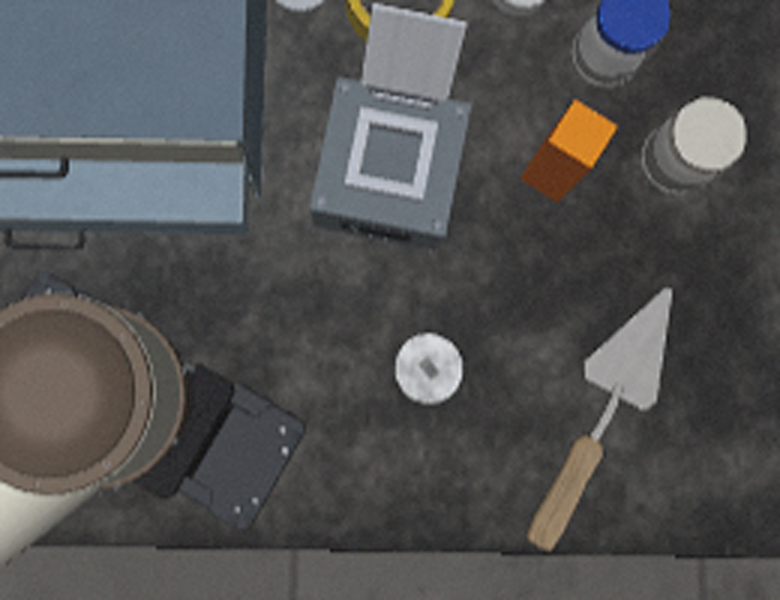

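The cover stands open at (415,50) in the crop, the window shows at (390,155), and the trowel lies flat with its handle at (565,495). Descending on the prism and measuring the collar.

Call:
carry_out(steps=[[[-0.4, 0.3, 3], 0], [[-0.4, 0.3, 6], 0], [[-0.4, 0.3, 9], 0], [[-0.4, 0.3, 11.5], 0], [[-0.4, 0.3, 12.8], 0], [[-0.4, 0.3, 13.1], 0], [[-0.4, 0.3, 13.1], 0]])

```text
time_s: 16.35
tcp_pos: [0.4704, 0.1764, 0.1157]
ee_rot: [[-0.873, 0.487, 0.004], [0.487, 0.873, -0.001], [-0.004, 0.001, -1.0]]
wrist_force: [-0.8, 0.2, 0.5]
gripper_width: 0.902
```

```bash
cat >> h.py <<'E'
def collar(n=4):
    g=np.mean([r.capture("top") for _ in range(n)],0)
    x0,y0=300,145; sub=cv2.resize(g[y0:200,x0:360].mean(2).astype(np.float32),None,fx=8,fy=8,interpolation=cv2.INTER_CUBIC)
    return sub,x0,y0
E
python3 - <<'E'
from h import *
to(.470,.178,.115,61)
sub,x0,y0=collar(); m=(sub>150).astype(np.uint8)
cs,hi=cv2.findContours(m,cv2.RETR_CCOMP,cv2.CHAIN_APPROX_NONE)
for i,c in enumerate(cs):
    if cv2.contourArea(c)<3000: continue
    P=np.array([ray("top",(x0+(p[0][0]+.5)/8-.5,y0+(p[0][1]+.5)/8-.5),.122)[:2]*1000 for p in c],np.float32)
    M=cv2.moments(P.reshape(-1,1,2)); print("hole" if hi[0][i][3]>=0 else "outer",cv2.minAreaRect(P),M["m10"]/M["m00"],M["m01"]/M["m00"])
print(np.percentile(sub,[5,50,80,90,95]))
r.capture('top')
print([(np.round(x['centre'],4),x['confidence']) for t in('window','chamber','cover_hinge') for x in r.place_of('top',t)])
E
```

```text
t 16.35 pos [0.4704 0.1764 0.1157] yaw 60.86 F [-0.8  0.2  0.5] w 0.902 -> [0.12 0.12 0.07] -0.1
outer ((669.0139770507812, 19.295154571533203), (64.82969665527344, 64.85411834716797), 79.447509765625) 669.068013400773 19.22104681199443
hole ((668.69384765625, 19.346328735351562), (45.7506103515625, 45.60190963745117), 79.60160827636719) 668.7475681676759 19.35876154781491
[ 57.53913517 112.92442322 126.02156067 163.37365875 189.01824799]
[(array([0.6704, 0.0202, 0.1239]), 0.55), (array([ 0.6694,  0.0189, -0.0033]), 0.74), (array([0.7145, 0.0103, 0.1267]), 0.61), (array([0.7544, 0.0023, 0.2217]), 0.17)]
```

Call:
carry_out(gripper=-1, steps=[[[0, 0, 0], 0], [[0, 0, 0], 0], [[0, 0, 0], 0], [[0, 0, 0], 0], [[0, 0, 0], 0], [[0, 0, 0], 0], [[0, 0, 0], 0], [[0, 0, 0], 0], [[0, 0, 0], 0], [[0, 0, 0], 0]])

```text
time_s: 17.75
tcp_pos: [0.4703, 0.1774, 0.116]
ee_rot: [[-0.874, 0.486, 0.005], [0.486, 0.874, -0.0], [-0.004, 0.002, -1.0]]
wrist_force: [-0.6, -0.6, 0.7]
gripper_width: 0.462
```

```bash
python3 -c "
from h import *
to(.470,.178,.115,61)
r.capture('scene')
print([(np.round(x['centre'],4),x['confidence']) for t in('window','chamber') for x in r.place_of('scene',t)])
"
```

```text
t 17.75 pos [0.4703 0.1774 0.116 ] yaw 60.94 F [-0.6 -0.6  0.7] w 0.462 -> [0.06 0.04 0.1 ] -0.1
[]
```

Call:
carry_out(steps=[[[0, 0, -2], 0], [[0, 0, -5], 0], [[0, 0, -9], 0], [[0, 0, -13], 0], [[0, 0, -16.5], 0], [[0, 0, -16.5], 0], [[0, 0, -16.5], 0]])

```text
time_s: 18.6
tcp_pos: [0.4684, 0.1776, 0.2792]
ee_rot: [[-0.874, 0.486, 0.002], [0.486, 0.874, 0.001], [-0.001, 0.002, -1.0]]
wrist_force: [-1.1, -0.1, -7.0]
gripper_width: 0.463
```

```bash
python3 -c "
from h import *
print(np.round(r.sense()['joints'],1))
for p in ((285,165),(285,52),(128,165)): print(ray('top',p,.3))
to(.6689,.0193,.28,-10.5)
"
```

```text
[  39.4    7.6  -11.1    0.   -71.2 -158.5]
[0.64122408 0.11636127 0.3       ]
[0.88008832 0.1228398  0.3       ]
[0.63517166 0.42925573 0.3       ]
t 18.6 pos [0.4684 0.1776 0.2792] yaw 60.91 F [-1.1 -0.1 -7. ] w 0.463 -> [-25.22  -4.09  -0.05] 71.4
```

Call:
carry_out(steps=[[[-2, -0.3, 0], -8], [[-4, -0.6, 0], -16], [[-6, -1, 0], -24], [[-8, -1.3, 0], -32], [[-10, -1.6, 0], -40], [[-12, -2, 0], -48], [[-14, -2.3, 0], -56], [[-16, -2.6, 0], -64], [[-18, -3, 0], -72], [[-20, -3.3, 0], -80], [[-22, -3.6, 0], -88], [[-24, -3.9, 0], -96], [[-25.2, -4.1, 0], -104], [[-25.2, -4.1, 0], -108.6], [[-25.2, -4.1, 0], -108.6], [[-25.2, -4.1, 0], -108.6], [[-25.2, -4.1, 0], -108.6]])

```text
time_s: 20.3
tcp_pos: [0.6681, 0.0196, 0.2778]
ee_rot: [[-0.183, -0.983, -0.001], [-0.983, 0.183, 0.001], [-0.0, 0.001, -1.0]]
wrist_force: [-0.0, -0.4, -6.5]
gripper_width: 0.459
```

```bash
python3 -c "
from h import *
to(.6689,.0193,.24,-10.5)
a=r.capture('scene')[90:240,230:400,::-1]; b=r.capture('top')[100:230,250:410,::-1]
a=cv2.resize(a,(510,450),interpolation=2)
cv2.imwrite('pics/s8.png',a)
cv2.imwrite('pics/t8.png',cv2.resize(b,None,fx=3,fy=3))
for c in ('scene','top'):
    print([(np.round(x['centre'],4),x['confidence']) for t in('prism_mid','window') for x in r.place_of(c,t)])
"
```

```text
t 20.3 pos [0.6681 0.0196 0.2778] yaw 169.46 F [-0.  -0.4 -6.5] w 0.459 -> [ 0.01 -0.09  3.78] -0.0
[(array([0.6709, 0.0171, 0.2426]), 0.83), (array([0.5471, 0.4327, 0.0772]), 0.77), (array([ 0.6808, -0.1278,  0.0841]), 0.76), (array([0.6677, 0.0153, 0.1241]), 0.83)]
[(array([0.5483, 0.4313, 0.0794]), 0.88), (array([ 0.6808, -0.1272,  0.0774]), 0.61), (array([0.6655, 0.0226, 0.2381]), 0.39)]
```

View pics/s8.png

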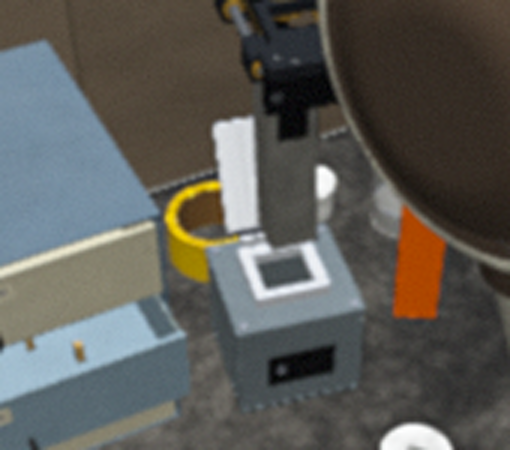

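The prism hangs over the uncovered window: lower end at about (289,245), window at (288,270) in the crop; the cover is open behind at (237,175). Now I measure the lateral offset in this one camera.

```bash
cat > fit.py <<'E'
from h import *
from scipy.optimize import minimize
s=r.sense(); zb=s["tcp_pos"][2]-.116; tcp=s["tcp_pos"]
N=4; g=np.mean([r.capture("scene") for _ in range(N)],0).mean(2).astype(np.float32)
x0,y0,k=300,150,8
sub=cv2.resize(g[y0:200,x0:350],None,fx=k,fy=k,interpolation=cv2.INTER_CUBIC)
m=(sub>float(__import__("sys").argv[1])).astype(np.uint8)
cs,hi=cv2.findContours(m,cv2.RETR_CCOMP,cv2.CHAIN_APPROX_NONE)
for i,c in enumerate(cs):
    if cv2.contourArea(c)<2000: continue
    P=np.array([ray("scene",(x0+(p[0][0]+.5)/k-.5,y0+(p[0][1]+.5)/k-.5),.122)[:2]*1000 for p in c],np.float32)
    M=cv2.moments(P.reshape(-1,1,2)); print("hole" if hi[0][i][3]>=0 else "outer",cv2.minAreaRect(P),M["m10"]/M["m00"],M["m01"]/M["m00"])
mk=r.cut_out("scene","prism_mid")
ys_=[(q["confidence"],*[v.mean() for v in np.nonzero(q["pixels"])[::-1]]) for q in mk]; print(ys_)
e=proj("scene",[tcp[0],tcp[1],zb+.04])
q=min(mk,key=lambda q:abs(np.array([v.mean() for v in np.nonzero(q["pixels"])[::-1]])-e).sum())["pixels"]
lim=int(proj("scene",[tcp[0],tcp[1],zb+.07])[1])
R=np.array(s["ee_rot"])
def hull(dx,dy):
    c=[proj("scene",np.array([tcp[0]+dx,tcp[1]+dy,zb+h])+R@np.array([a*.02,b*.02,0])) for a in(-1,1) for b in(-1,1) for h in(0,.12)]
    h=cv2.convexHull((np.array(c)*16+0).astype(np.int32).reshape(-1,1,2))
    im=np.zeros((400,640),np.uint8); cv2.fillConvexPoly(im,h,1,shift=4); return im>0
best=[]
for a in np.arange(-8,8.1,.5):
    for b in np.arange(-8,8.1,.5):
        H=hull(a/1e3,b/1e3); A=H[lim:230];B=q[lim:230]
        best.append(((A&B).sum()/(A|B).sum(),a,b))
best.sort(reverse=True); B=np.array(best[:15]); print(best[:5],"mean",B[:,1:].mean(0))
cv2.imwrite("pics/ring.png",sub)
E
python3 fit.py 165
```

```text
outer ((668.8702392578125, 18.697463989257812), (68.47565460205078, 70.20519256591797), 79.43479919433594) 666.5732063165411 20.276765771523614
hole ((666.199462890625, 20.299964904785156), (43.68924331665039, 42.01081466674805), 79.01219940185547) 665.9088508615375 20.396825062561
outer ((741.3367309570312, -61.548805236816406), (17.5551700592041, 27.11644744873047), 62.05172348022461) 743.5707006101424 -61.4685841899765
outer ((758.8195190429688, 18.604007720947266), (33.67008590698242, 71.0858383178711), 66.525390625) 760.3831849948971 16.679888743021678
[(0.76, np.float64(175.51063829787233), np.float64(287.2643455834945)), (0.66, np.float64(368.41041666666666), np.float64(179.10416666666666)), (0.59, np.float64(324.3132118451025), np.float64(149.34054669703872))]Traceback (most recent call last):
  File "fit.py", line 26, in <module>
    H=hull(a/1e3,b/1e3); A=H[lim:230];B=q[lim:230]
  File "fit.py", line 20, in hull
    c=[proj("scene",np.array([tcp[0]+dx,tcp[1]+dy,zb+h])+R@np.array([a*.02,b*.02,0])) for a in(-1,1) for b in(-1,1) for h in(0,.12)]
       ~~~~^^^^^^^^^^^^^^^^^^^^^^^^^^^^^^^^^^^^^^^^^^^^^^^^^^^^^^^^^^^^^^^^^^^^^^^^^^
  File "h.py", line 6, in proj
    K,T,_=cal(c); p=np.linalg.inv(T)@np.append(P,1); q=K@np.array([p[0],-p[1],-p[2]]); return q[:2]/q[2]
          ~~~^^^
  File "h.py", line 4, in cal
    d=r.calibration(c); return np.array(d["camera_matrix"]),np.array(d["world_from_camera"]),d
ValueError: time passes only in moves, steps and waits
```

```bash
sed -i 's/^def cal(c):/import functools\n@functools.lru_cache\ndef cal(c):/' h.py; python3 fit.py 165; python3 -c "
from h import *
print(proj('scene',[.6681,.0196,.1618]),proj('scene',[.6689,.0193,.122]))"
```

```text
outer ((668.8790893554688, 18.739961624145508), (68.46365356445312, 70.18496704101562), 79.3853988647461) 666.5508101639465 20.328499624377585
hole ((666.2434692382812, 20.291414260864258), (43.68924331665039, 42.1003532409668), 79.01219940185547) 665.91253217563 20.399687281664956
outer ((741.3367309570312, -61.548805236816406), (17.5551700592041, 27.11644744873047), 62.05172348022461) 743.595689300176 -61.45863069826774
outer ((758.8458251953125, 18.774391174316406), (34.204185485839844, 71.05158233642578), 66.30084991455078) 760.3821526608069 16.64713229601202
[(0.94, np.float64(368.72983870967744), np.float64(179.2540322580645)), (0.88, np.float64(324.5988304093567), np.float64(149.94035087719297)), (0.71, np.float64(175.53737113402062), np.float64(287.6771907216495))]
[(np.float64(0.9508474576271186), np.float64(-0.5), np.float64(-3.0)), (np.float64(0.9506802721088435), np.float64(0.5), np.float64(-3.5)), (np.float64(0.9505962521294719), np.float64(1.0), np.float64(-4.0)), (np.float64(0.9503424657534246), np.float64(2.0), np.float64(-4.5)), (np.float64(0.9495798319327731), np.float64(-1.5), np.float64(-2.5))] mean [-0.1        -3.26666667]
[323.83044961 166.97270731] [323.84600442 178.34066337][ WARN:0@5.635] global loadsave.cpp:1063 imwrite_ Unsupported depth image for selected encoder is fallbacked to CV_8U.
```

View pics/ring.png

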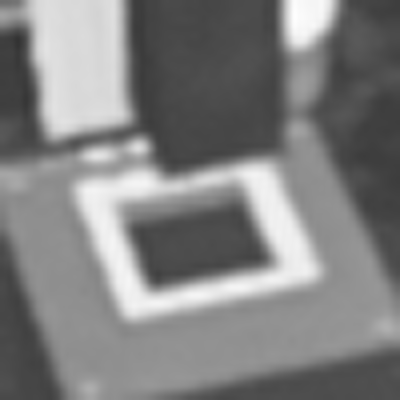

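The close-up (8x, offset 300,150) shows the prism's lower front edge from (168,172) to (282,155), and the window corners at (155,292), (278,265), (240,183) and (118,203).

```bash
python3 -c "
from h import *
np.set_printoptions(precision=1,suppress=True)
f=lambda p,z: ray('scene',(300+(p[0]+.5)/8-.5,150+(p[1]+.5)/8-.5),z)*1000
zb=r.sense()['tcp_pos'][2]-.116
th=np.radians(-10.5);u=np.array([np.cos(th),np.sin(th),0]);v=np.array([-u[1],u[0],0])
a,b,c=f((168,172),zb),f((282,155),zb),f((138,140),zb)
print('prism edge',a,b,c,np.linalg.norm(a-b),np.linalg.norm(a-c),'centre',(a+b)/2+20*u)
w=np.array([f(p,.122) for p in((155,292),(278,265),(240,183),(118,203))]);print(w,w.mean(0))
o=np.array([f(p,.122) for p in((130,320),(322,272))]);print('outer front',o,o.mean(0)+32*u)
"
```

```text
prism edge [656.8  34.3 163.4] [647.7  -0.4 163.4] [674.1  36.1 163.4] 35.906296136606585 17.400398159060074 centre [671.9  13.3 163.4]
[[649.5  42.9 122. ]
 [642.6   2.9 122. ]
 [681.9  -3.9 122. ]
 [691.4  35.5 122. ]] [666.4  19.3 122. ]
outer front [[641.9  55.4 122. ]
 [633.5  -8.  122. ]] [669.2  17.9 122. ]
```

Run:
```python
from h import *
im=cv2.imread("pics/ring.png",0).astype(float)
s=r.sense();tcp=s["tcp_pos"];R=np.array(s["ee_rot"]);zb=tcp[2]-.116;print(tcp)
for row in(40,60,80,100,120):
    g=np.gradient(cv2.GaussianBlur(im,(0,0),4)[row]); L=100+g[100:170].argmin(); Rr=250+g[250:320].argmax()
    y=150+(row+.5)/8-.5; l,rr=300+(L+.5)/8-.5,300+(Rr+.5)/8-.5
    def sil(t):
        lines=[]
        for a in(-1,1):
            for b in(-1,1):
                p=[proj("scene",tcp*[1,1,0]+[0,0,zb+h]+R@np.array([a*.02+t,b*.02,0])) for h in(0,.12)]
                lines.append(p[0][0]+(y-p[0][1])/(p[1][1]-p[0][1])*(p[1][0]-p[0][0]))
        return min(lines),max(lines)
    ts=np.arange(-8,8.1,.25)/1e3; S=np.array([sil(t) for t in ts])
    print(row,round(l,2),round(rr,2),"width",round(rr-l,2),round(np.ptp(sil(0)),2),"t mm: left",1e3*np.interp(l,S[:,0],ts),"right",1e3*np.interp(rr,S[:,1],ts), "mid",1e3*np.interp((l+rr)/2,S.mean(1),ts))
# window hole corners' column midpoint vs projected nominal
w=np.array([[155,292],[278,265],[240,183],[118,203]]);print("hole col",300+(w.mean(0)[0]+.5)/8-.5)
for y in(.0173,.0193,.0213): print(y,np.mean([proj("scene",[.6689,y,.122]+R@np.array([a*.022,b*.022,0])) for a in(-1,1) for b in(-1,1)],0))
```

```text
[0.66868954 0.01923003 0.2794335 ]
40 315.19 335.06 width 19.88 20.53 t mm: left 3.7147279509916564 right 2.0040439012586195 mid 2.8515754650932994
60 315.31 335.31 width 20.0 20.41 t mm: left 3.875522249775223 right 2.771734299089124 mid 3.3186530234491047
80 315.31 335.31 width 20.0 20.29 t mm: left 3.7164899399753555 right 2.9170979001770525 mid 3.3132131904522013
100 315.56 335.31 width 19.75 20.17 t mm: left 4.202985478665676 right 3.0642288349344495 mid 3.6284739377377586
120 316.06 335.31 width 19.25 20.05 t mm: left 5.347470866717653 right 3.213162975193212 mid 4.270501557627133
hole col 324.28125
0.0173 [324.54462778 178.1826704 ]
0.0193 [323.84762718 178.42851054]
0.0213 [323.14980394 178.67464089]
```

```bash
python3 -c "
from h import *
to(.6694,.0222,.243,-10.5)"
```

```text
t 21.1 pos [0.6687 0.0192 0.2794] yaw 169.5 F [-0.   0.4 -7. ] w 0.458 -> [-0.3  -0.01  3.64] 0.0
```

Call:
carry_out(steps=[[[-0.3, 0, 1], 0], [[-0.3, 0, 2], 0], [[-0.3, 0, 3], 0], [[-0.3, 0, 3.6], 0], [[-0.3, 0, 3.6], 0], [[-0.3, 0, 3.6], 0]])

```text
time_s: 21.7
tcp_pos: [0.6695, 0.0221, 0.2434]
ee_rot: [[-0.182, -0.983, 0.002], [-0.983, 0.182, 0.0], [-0.001, -0.002, -1.0]]
wrist_force: [-0.4, 0.2, -5.8]
gripper_width: 0.456
```

Run:
```python
from h import *
to(.6694,.0222,.243,-10.5)
g=np.mean([r.capture("scene") for _ in range(5)],0)[145:205,295:355,::-1]
cv2.imwrite("pics/n9.png",cv2.resize(g.astype(np.uint8),None,fx=9,fy=9,interpolation=2))
```

```text
t 21.7 pos [0.6695 0.0221 0.2434] yaw 169.51 F [-0.4  0.2 -5.8] w 0.456 -> [-0.01  0.01  0.04] 0.0
```

View pics/n9.png

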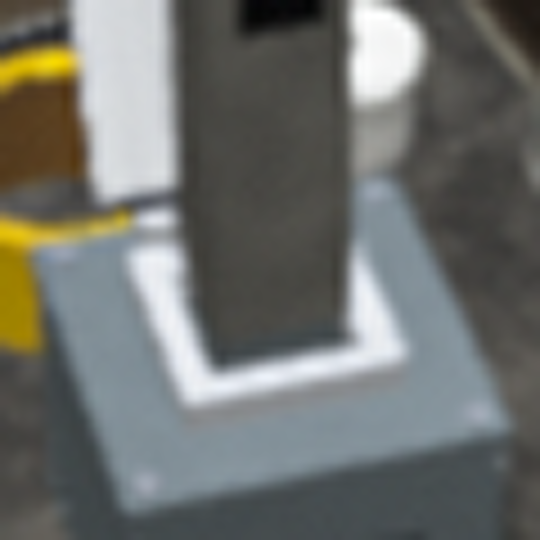

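The prism's lower end (front edge (212,365)–(352,335)) is just above the collar, whose outer front edge runs (190,405)–(405,357); it looks roughly centred. Checking with numbers.

Run:
```python
from h import *
np.set_printoptions(precision=1,suppress=True)
f=lambda p,z: ray('scene',(295+(p[0]+.5)/9-.5,145+(p[1]+.5)/9-.5),z)*1000
s=r.sense();tcp=s["tcp_pos"];R=np.array(s["ee_rot"]);zb=tcp[2]-.116
th=np.radians(-10.5);u=np.array([np.cos(th),np.sin(th),0]);v=np.array([-u[1],u[0],0])
a,b=f((212,365),zb),f((352,335),zb);o1,o2=f((190,405),.122),f((405,357),.122)
print("prism edge mid (u,v)",(a+b)@u/2,(a+b)@v/2,np.linalg.norm(a-b),"collar",(o1+o2)@u/2,(o1+o2)@v/2,np.linalg.norm(o1-o2),"ideal du=12")
im=cv2.imread("pics/n9.png").mean(2); B=cv2.GaussianBlur(im,(0,0),4)
for row in(60,100,140,180):
    g=np.gradient(B[row]);L=150+g[150:215].argmin();Rr=325+g[325:375].argmax();y=145+(row+.5)/9-.5;l,rr=295+(L+.5)/9-.5,295+(Rr+.5)/9-.5
    def sil(t):
        q=[]
        for i in(-1,1):
            for j in(-1,1):
                p=[proj("scene",tcp*[1,1,0]+[0,0,zb+h]+R@np.array([i*.02+t,j*.02,0])) for h in(0,.12)]
                q.append(p[0][0]+(y-p[0][1])/(p[1][1]-p[0][1])*(p[1][0]-p[0][0]))
        return (min(q)+max(q))/2
    ts=np.arange(-8,8.1,.5)/1e3;S=[sil(t) for t in ts];print(row,rr-l,"t",1e3*np.interp((l+rr)/2,S,ts))
# collar: bright ring left/right outer & model in scene, fit (x,y) by template correlation on the front half
mask=(im>185).astype(np.uint8); mask[:235]=0; best=[]
sub=mask[235:420,120:420]
def model(x,y):
    m=np.zeros(im.shape,np.uint8)
    for h,val in((.032,1),(.022,0)):
        c=np.array([proj("scene",np.array([x,y,.122])+i*h*u+j*h*v) for i,j in((-1,-1),(-1,1),(1,1),(1,-1))])
        cv2.fillConvexPoly(m,np.round(((c-[295,145]+.5)*9-.5)*16).astype(np.int32),val,shift=4)
    c=np.array([proj("scene",tcp*[1,1,0]+[0,0,zb+h]+R@np.array([i*.02+.0033,j*.02,0])) for h in(0,.12) for i in(-1,1) for j in(-1,1)])
    cv2.fillConvexPoly(m,cv2.convexHull(np.round(((c-[295,145]+.5)*9-.5)*16).astype(np.int32)),0,shift=4)
    return m[235:420,120:420]
for x in np.arange(.662,.6761,.001):
    for y in np.arange(.013,.0261,.001):
        m=model(x,y);best.append(((m&sub).sum()/(m|sub).sum(),x,y))
best.sort(reverse=True);print(np.round(best[:6],4))
```

```text
prism edge mid (u,v) 628.8756967086161 142.86217877496642 40.753114768297266 collar 621.7537610258032 140.36075815419545 62.82768206583919 ideal du=12
60 19.66666666666663 t 1.9668317933129236
100 19.555555555555543 t 2.329597209479525
140 19.5555555555556 t 2.841737652735633
180 19.5555555555556 t 2.7927405130220766
[[0.9 0.7 0. ]
 [0.9 0.7 0. ]
 [0.9 0.7 0. ]
 [0.9 0.7 0. ]
 [0.8 0.7 0. ]
 [0.8 0.7 0. ]]
```

```bash
cat > fit2.py <<'E'
from h import *
from scipy.ndimage import map_coordinates
from scipy.optimize import minimize
s=r.sense();tcp=s["tcp_pos"];R=np.array(s["ee_rot"]);zb=tcp[2]-.116
th=np.radians(-10.5);u=np.array([np.cos(th),np.sin(th),0]);v=np.array([-u[1],u[0],0])
G=cv2.GaussianBlur(np.mean([r.capture("scene") for _ in range(5)],0).mean(2),(0,0),.7)
def seg(P,Q,lo=.1,hi=.9,n=25,off=1.2):
    # signed contrast across projected segment
    a,b=proj("scene",P),proj("scene",Q);t=np.linspace(lo,hi,n)[:,None];p=a+(b-a)*t;d=(b-a)/np.linalg.norm(b-a);nn=np.array([-d[1],d[0]])
    S=lambda k:map_coordinates(G,(p+k*nn).T[::-1],order=1)
    return np.mean(S(off)-S(-off))
def best(f,g0,span,step):
    k=np.arange(-span,span+1e-9,step)
    A=np.array([[f(g0+a*u*1e-3+b*v*1e-3) for b in k] for a in k]);i=np.unravel_index(A.argmax(),A.shape)
    return k[i[0]],k[i[1]],A.max()
def col(c):
    q=lambda a,b,h:c+h*(a*u+b*v)
    h=.032;e=abs(seg(q(-1,-1,h),q(-1,1,h)))+abs(seg(q(-1,1,h),q(1,1,h),.1,.6))+abs(seg(q(-1,-1,h),q(1,-1,h),.1,.6))
    return e
def pris(c):
    q=lambda a,b,h:c+.02*(a*u+b*v)+np.array([0,0,h])
    return abs(seg(q(-1,-1,0),q(-1,1,0)))+abs(seg(q(-1,-1,0),q(-1,-1,.07),.1,.95))+abs(seg(q(1,1,0),q(1,1,.07),.3,.95))
w=np.array([.669,.0193,.122]);p=np.array([tcp[0],tcp[1],zb])
cu,cv_,m1=best(col,w,6,.5);pu,pv,m2=best(pris,p,6,.5)
C=w+cu*u*1e-3+cv_*v*1e-3;P=p+pu*u*1e-3+pv*v*1e-3
print("tcp",tcp,"collar off",cu,cv_,m1,C,"prism rel tcp u,v",pu,pv,m2,P,"move u,v mm",(C-P)@u*1e3,(C-P)@v*1e3)
E
python3 fit2.py
```

```text
tcp [0.66951348 0.02221255 0.24404968] collar off -2.0 -0.5 207.22340315988026 [0.66694237 0.01917284 0.122     ] prism rel tcp u,v -6.0 -1.0 270.77632495121225 [0.66343171 0.02232271 0.12804968] move u,v mm 4.025891450235376 -2.457357224233726
```

Call:
carry_out(steps=[[[0.08, 0.07, 0], 0], [[0.08, 0.07, 0.2], 0], [[0.08, 0.07, 0.4], 0], [[0.08, 0.07, 0.6], 0], [[0.08, 0.07, 0.8], 0], [[0.08, 0.07, 1.0], 0]])

```text
time_s: 22.8
tcp_pos: [0.6685, 0.0216, 0.2333]
ee_rot: [[-0.182, -0.983, 0.002], [-0.983, 0.182, 0.001], [-0.001, -0.002, -1.0]]
wrist_force: [-0.2, -0.7, -6.0]
gripper_width: 0.461
```

```bash
python3 -c "
from h import *
to(.6687,.0213,.183,-10.5);print(r.sense()['moment'])"
```

```text
t 22.8 pos [0.6685 0.0216 0.2333] yaw 169.5 F [-0.2 -0.7 -6. ] w 0.461 -> [ 0.03 -0.02  5.03] 0.0
[ 0.09761708  0.04879345 -0.02565793]
```

No contact force with the lower end 5 mm below the rim: it is in the window. Continuing down in small steps.

Call:
carry_out(steps=[[[0, 0, 0.4], 0], [[0, 0, 0.8], 0], [[0, 0, 1.2], 0], [[0, 0, 1.6], 0], [[0, 0, 1.6], 0]])

```text
time_s: 23.3
tcp_pos: [0.668, 0.0216, 0.2162]
ee_rot: [[-0.182, -0.983, -0.0], [-0.983, 0.182, 0.001], [-0.001, 0.0, -1.0]]
wrist_force: [-0.0, -0.6, -7.1]
gripper_width: 0.458
```

```bash
python3 -c "
from h import *
to(.6687,.0213,.183,-10.5);print(r.sense()['moment'])"
```

```text
t 23.3 pos [0.668  0.0216 0.2162] yaw 169.5 F [-0.  -0.6 -7.1] w 0.458 -> [ 0.02 -0.07  3.32] 0.0
[ 0.10000703  0.14958323 -0.00874573]
```

Call:
carry_out(steps=[[[0, -0.05, 0.5], 0], [[0, -0.05, 1.0], 0], [[0, -0.05, 1.5], 0], [[0, -0.05, 2.0], 0], [[0, -0.05, 2.5], 0], [[0, -0.05, 3.0], 0], [[0, -0.05, 3.3], 0], [[0, -0.05, 3.3], 0], [[0, -0.05, 3.3], 0]])

```text
time_s: 24.2
tcp_pos: [0.6687, 0.0215, 0.1833]
ee_rot: [[-0.182, -0.983, 0.0], [-0.983, 0.182, 0.0], [-0.001, -0.0, -1.0]]
wrist_force: [0.5, -0.6, -7.0]
gripper_width: 0.461
```

Run:
```python
from h import *
to(.6687,.0213,.183,-10.5);print(r.sense()['moment'])
for c in('scene','top'):
    r.capture(c)
    for t in('prism_mid','cover_edge','trowel_grip','trowel_tip','tin','cube','jar'):
        print(c,t,[(np.round(x['centre'],3).tolist(),round(x['confidence'],2)) for x in r.place_of(c,t)[:3]])
```

```text
t 24.2 pos [0.6687 0.0215 0.1833] yaw 169.5 F [ 0.5 -0.6 -7. ] w 0.461 -> [ 0.01 -0.01  0.03] 0.0
[ 0.0817839   0.08040287 -0.01248371]
scene prism_mid [([0.546, 0.436, 0.076], 0.94), ([0.67, 0.021, 0.149], 0.68), ([0.678, -0.127, 0.084], 0.49)]
scene cover_edge [([0.752, 0.004, 0.22], 0.52)]
scene trowel_grip []
scene trowel_tip []
scene tin [([0.494, -0.019, -0.0], 0.79)]
scene cube [([0.446, 0.33, 0.001], 0.76)]
scene jar []
top prism_mid [([0.545, 0.431, 0.077], 0.75), ([0.68, -0.129, 0.081], 0.58)]
top cover_edge []
top trowel_grip [([0.427, -0.158, 0.015], 0.77)]
top trowel_tip [([0.572, -0.233, 0.003], 0.71)]
top tin [([0.501, -0.015, 0.002], 0.63)]
top cube [([0.448, 0.328, 0.0], 0.7)]
top jar [([0.696, -0.244, -0.006], 0.92)]
```

The prism centre reads (0.670, 0.021, 0.149), which matches the expected 0.147 m height. The cover is still open and nothing else has moved. Handing in.

```bash
python3 -c "
from h import *
print(r.finish_job())"
```

```text
the job is handed in; nothing more can be done
None
```

The job is done and handed in at about 25 s of the allowed 62 s. I levered the cover up with the trowel blade and swung it to its stop. I then laid the trowel back where it had been and lowered the standing prism through the guard window, where it is still in the gripper.

**Last checks that agreed:**
- **Prism:** its centre read 0.149 m high, so its lower end is at about 0.067 m, half-way between rim and floor. The wrist carried only the prism's weight (about 7 N) with no clear side force, and the jaws were 40 mm apart.
- **Cover:** its edge read (0.752, 0.004, 0.220), which is about 111°, so it is at the stop (1.95 rad).
- **Trowel, tin, cube and jar:** the trowel is flat on the bench, and all four read within about 5 mm of their first readings.

**Where the checks disagreed or failed:**
- **Window position:** the two cameras differed by 2–3 mm. I split the difference, and the prism went in without contact.
- **Edge fit:** one edge fit of the prism just above the window failed because it locked onto the window's edge. I set it aside.
- **Last pictures:** the scene camera could not see the trowel or the jar because the arm was in the way, and the top camera could not see the cover or the held prism. Each was confirmed by the other camera only.

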